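# Run the tempeh pack into the end-sealer past its spring catch

### The job

Press the red spring-catch bar of the sealer down with a fingertip and, keeping it held down, push the carriage with the pack forward past the catch until it is fully home against its stop; then let go of the bar so that the catch springs up and locks the carriage in. Push gently, grasp and lift nothing, and leave the pack and the things standing around the sealer alone.

Things in the scene. Friction and masses are not known exactly. Their poses are not given: they have to be found in the camera images.
- sealer: Bench end-sealer, fixed. Grey base plate 370 x 210 x 30 mm (x -200 to +170, y -135 to +75), blue heat-bar arch at its far end (x 70 to 130, y -75 to +75, 185 mm high, open below). Origin at table level; +x is the direction in which the carriage is pushed home (away from the robot), +y to the left, z up. The axes of push_plate and catch_bar are parallel to it.
- carriage (a joint): Travel (m) of the aluminium carriage (tray 170 x 90 mm on y = 0) along the sealer's +x: 0 out, 0.100 home at its stop. Starts at 0 to 0.02. Slides with 2 N of friction, stays where left. A dark lug on its right side meets the raised catch tooth at 0.035 and is over the pressed tooth from 0.035 to 0.094; beyond 0.094 the tooth can spring up behind the lug and lock it.
- push_plate: Yellow upright plate on the carriage's right side, to be pushed with a finger: 8 mm thick (along x), 80 mm wide, 30 mm high (60 to 90 mm above the table), across and above the catch bar, 6 mm over it at rest. Origin: on its rear face (facing -x), at mid height, right above the bar's centre line; the plate reaches 17 mm to the right (-y) and 63 mm to the left of it.
- catch (a joint): How far (m) the spring catch is pressed down: 0 up (locking), 0.014 fully down. Spring force about 3 N at 0, rising to 8 N fully down. The lug passes over the tooth only if this is above 0.010.
- catch_bar: Red bar along the sealer's x, 185 x 34 x 8 mm, centre line 108 mm right (-y) of the carriage's. Press anywhere on top; a fingertip can slide along it while holding it down. Origin: centre of its top, 54 mm above the table when up, moving with it. Its steel tooth stands 33 to 58 mm left (+y) of its centre line, 72 to 88 mm ahead (+x) of the origin, 10 mm higher than the bar.
- pack: White tempeh pack 140 x 72 x 45 mm lying loose on the carriage tray (its underside 42 mm above the table). Origin at the centre of its underside, long side along x. Must ride along untouched.
- parcel: Bystander: green leaf parcel 130 x 60 x 40 mm lying on the table. Origin at the centre of its underside.
- cup: Bystander: orange cup, 72 mm across, 85 mm high, on the table. Origin at the centre of its underside.
- jar: Bystander: amber jar with red lid, 66 mm across, 100 mm high, on the table. Origin at the centre of its underside.

How it is judged (in metres and radians):
On the way, in this order (a step that is already met when the one before it is completed fails the run):
1. the catch is pressed down (more than 11 mm of 14) before the carriage's lug has reached it (value of joint catch above 0.011 m and value of joint carriage below 0.036 m), for 0.1 s.
2. the carriage is pushed past the catch (travel 50 to 90 mm) while the bar is still held down (more than 11 mm) (value of joint catch above 0.011 m and value of joint carriage between 0.05 and 0.09 m), for 0.05 s.
At the end, for the whole second after the job is handed in: The carriage is home (travel over 94 of 100 mm), the catch has sprung up behind its lug (pressed less than 3 mm), the pack lies flat and at rest on the tray (value of joint carriage above 0.094 m and value of joint catch below 0.003 m and x of pack in the frame of push_plate between 0.03 and 0.08 m and angle between pack's own z axis and vertical below 0.1 rad and linear speed of pack below 0.02 m/s); the robot touches nothing.
It fails at once if the pack is touched, lifted or tipped (contact force between any of the fingers, the arm and pack above 1 N or height (world z) of pack above 0.055 m or angle between pack's own z axis and vertical above 0.2 rad).
It fails at once if the push plate or the bar is squeezed or rammed (over 40 N) (contact force between the fingers and push_plate above 40 N or contact force between the fingers and catch_bar above 40 N).
It fails at once if a bystander is moved (20 mm) or tipped (distance of any of parcel, cup, jar from where it was at the start of the episode above 0.02 m or angle between any of cup, jar's own z axis and vertical above 0.3 rad).
It also fails if it takes over 38 s, if anything falls off the work surface, if the arm or the gripper's body presses on something with over 40 N, if the wrist force passes 120 N, or if a joint passes its speed limit or range.

### The arm

A 6-joint arm with a two-finger parallel gripper is mounted at the origin on the work surface. World frame = base frame: x ahead of the robot, y to its left, z up, the work surface at z = 0. Lengths are in mm, angles in rad, forces in N, time in s.
With the tool pointing down it reaches from about 350 to 975 mm from the base axis. Payload 7.1 kg.
Tool frame: the origin (TCP) lies between the finger pads; the fingertips stand 19 mm ahead of it and the grasp point (between the pads) is the TCP (ctrl.tcp_to_tips is the distance from the TCP to the fingertips, in mm); z points along the fingers, y is the line along which they close (so a half turn about z gives the same grasp; the last joint's range is limited). The gripper opens to 88 mm and grips with 3 to 60 N. Pads are 20 mm wide; open, the fingers measure 115 mm over their backs; the gripper's body (75 mm by 178 mm) begins 61 mm behind the grasp point.
Start: joints at [-1.224, 0.423, 1.63, -0, 1.089, -0.019], TCP at [223.577, -583.625, 241.675] pointing down, gripper open.
Joint ranges: [-3, 3], [-0.9, 2.11], [0.09, 2.58], [-1.31, 4.45], [0.11, 2.69], [-2.54, 2.54]. Speed limits (rad/s): [2.39, 2.39, 3.01, 3.14, 3.14, 3.14].

### API

Orientations are given as a rotation vector (axis times angle).
In Python, from workcell import status, optics, ctrl gives the robot as it stands. The module is installed in compiled form; this text tells all that it offers.
- The arm moves only by the shell command python3 -m inch 'ROWS'. ROWS is JSON, a list that holds one entry, the list of rows, each a list of 7 numbers: the shift along the tool's x, y, z in mm, then the turn, a rotation vector about the tool's x, y, z in rad, then the opening in per cent of the stroke, from 0 (shut) to 100 (fully open). A call has 1 to 20 rows; each row is the pose to reach, as a shift and turn from the pose commanded when the call began, along the tool's axes at that moment; what a row does not reach only later rows make up. A row lasts 1/10 s, in which the tool goes at most 50 mm and 8.59 degrees, less where a joint would pass 70% of its speed; a pose out of reach is approached as far as the arm can. A call with a gripper value outside its range is refused whole. The fingers move at their own pace and stop on an object; the grip force is fixed at half the most. Time passes only in rows, so rows that repeat a pose let the fingers close. It gives the time, the measured TCP pose, the force, the opening and the grip force at its end, in the units of the state.
- status.get_obs(): the state, without advancing time (a new reading comes with each control period).
- optics.get_image(name): name is "scene" or "side" or "wrist"; returns a dict with "frame" (400x640x3 uint8, red, green, blue), "fx", "fy", "cx", "cy" (pixels), "rvec" (rotation vector, rad) and "tvec" (3), from world to camera coordinates, as OpenCV has them; the wrist camera has in their place "hand_eye" (4x4, takes a point from camera to tool coordinates, whose origin is the TCP and whose axes are the flange's). Camera axes: x right, y down, z forward; pixel columns grow to the right and rows downward; lengths in mm; the calibration is good to about 2 mm. The wrist camera is an equidistant fisheye: a pixel r from the principal point sees the ray r / f radians off the axis. A picture is of the moment at which its call begins: read the wrist's pose just before it. There is no depth.
- ctrl.close_job(): hands the job in; it is judged then, once.
The state is a dict: "t": time; "qpos": joint angles; "qvel": joint speeds; "joint_torque": joint torques, N m; "ee_pos": TCP position; "orientation": TCP orientation; "ft_force": force on the tool from outside, world axes, zero at the start; "moment": the same for the moment, N m; "width": finger opening in mm; "grasp_force": force on a finger pad.
Only numpy, scipy, OpenCV 4.12 (cv2) and the standard library are available. Lean on these libraries where they do the work, as an engineer would, in place of code of your own. Each camera call takes 0.05 s, during which the arm holds its last target. There are 200 camera calls.

## Working session

There is one attempt and no reset: what is moved stays moved. The work goes in short steps, Python scripts to look and compute and a shell command to move; the robot and the scene stay as the last step left them, time stands still between calls to the robot, and variables do not carry over. Pictures are saved under pics/ and viewed, at most 10 in all, crops included, and the job is handed in when it is done.

```bash
mkdir -p pics
python3 - <<'E'
from workcell import status, optics, ctrl
import cv2,pickle
s=status.get_obs();print(s, ctrl.tcp_to_tips)
for n in("scene","side","wrist"):
    d=optics.get_image(n);pickle.dump(d,open(n+'0.pkl','wb'));cv2.imwrite(f'pics/{n}0.png',d['frame'][:,:,::-1])
    print(n,{k:v for k,v in d.items() if k!='frame'})
E
```

```text
{'t': 0.0, 'qpos': array([-1.22403175e+00,  4.23856440e-01,  1.63070152e+00,  5.07394934e-05,
        1.08860671e+00, -1.90120438e-02]), 'qvel': array([-0.00019532, -0.00092862,  0.00041842,  0.0009337 ,  0.00080395,
       -0.00094722]), 'joint_torque': array([-8.19563229e-04, -5.44625759e+01, -2.73667306e+01,  6.42346242e-02,
        2.26948113e-02, -1.37462407e-04]), 'ee_pos': array([ 223.3923127 , -583.13484738,  240.88741735]), 'orientation': array([-3.08767315e+00, -5.71043141e-01,  3.33048245e-04]), 'ft_force': array([ 0.22828185, -0.01536222,  0.58287813]), 'moment': array([0.00693612, 0.0119928 , 0.0142008 ]), 'grasp_force': 0.0, 'width': 87.93111976895747} 19.0
scene {'fx': 389.8512525305296, 'fy': 389.8512525305296, 'cx': 319.4861695828476, 'cy': 194.3771390124051, 'rvec': array([ 0.45347201,  2.94281277, -0.73185261]), 'tvec': array([ 525.85169537, -124.78154513, 1061.35772299])}
side {'fx': 414.9258936648763, 'fy': 414.9258936648763, 'cx': 325.710088324298, 'cy': 193.8692521576458, 'rvec': array([ 2.06472784, -0.18886303,  0.10834319]), 'tvec': array([-553.13459085,  101.39028605,  827.10947992])}
wrist {'fx': 309.70691628693146, 'fy': 309.70691628693146, 'cx': 316.93483437231953, 'cy': 195.97623351256703, 'hand_eye': array([[-7.29269734e-04, -9.64580620e-01, -2.63787218e-01,
         7.23171609e+01],
       [ 9.99999734e-01, -7.10079753e-04, -1.68091435e-04,
        -3.47209865e-01],
       [-2.51722225e-05, -2.63787270e-01,  9.64580881e-01,
        -1.43196319e+02],
       [ 0.00000000e+00,  0.00000000e+00,  0.00000000e+00,
         1.00000000e+00]])}
```

View pics/scene0.png

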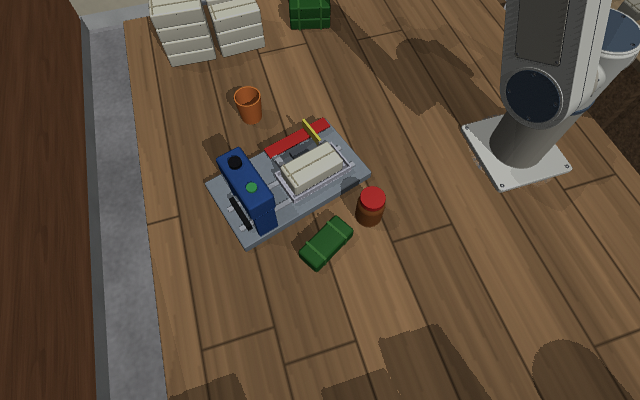

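View pics/side0.png

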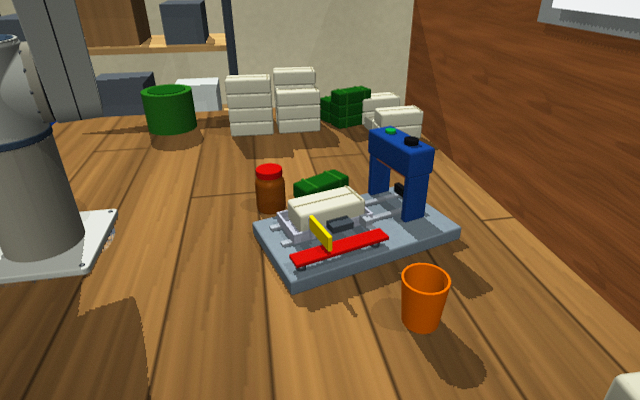

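The scene view shows the sealer around (290,180), red bar from (270,150) to (327,125), cup at (248,105) and jar at (370,205). The side view shows the bar from (292,258) to (388,238), the plate at (320,232), and the cup at (424,298). I'll enlarge both to measure.

Run:
```python
import cv2
a=cv2.imread('pics/scene0.png')[110:255,200:380];cv2.imwrite('pics/sc.png',cv2.resize(a,None,fx=4,fy=4,interpolation=cv2.INTER_CUBIC))
a=cv2.imread('pics/side0.png')[120:295,245:470];cv2.imwrite('pics/si.png',cv2.resize(a,None,fx=3.4,fy=3.4,interpolation=cv2.INTER_CUBIC))
```

```text
(no output)
```

View pics/sc.png

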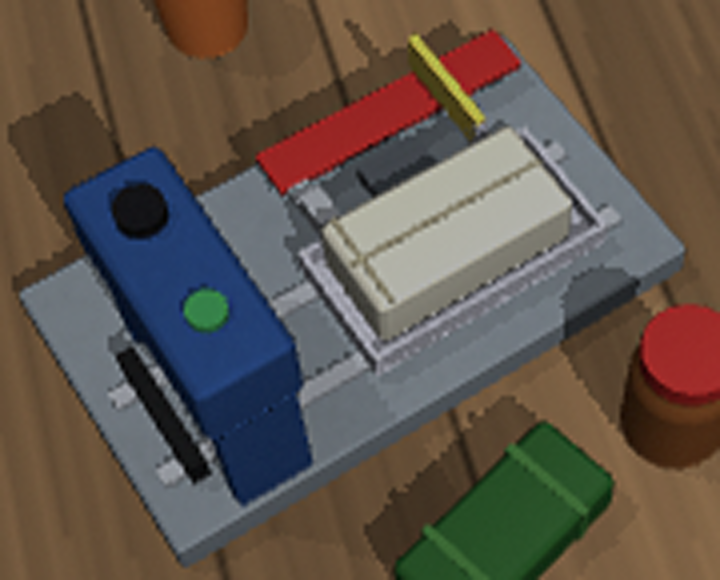

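View pics/si.png

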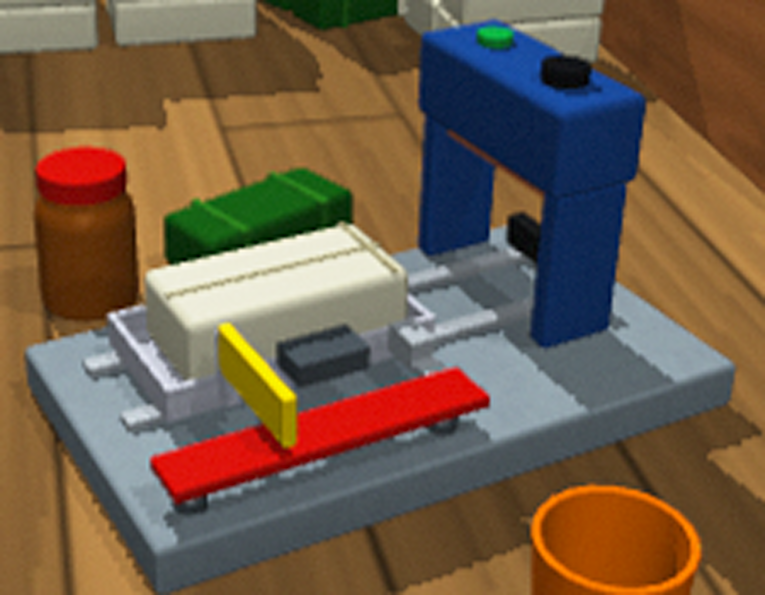

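Scene crop: the base corners are (685,250), (183,545) and (20,295); the bar-top corners are (497,31), (521,62), (258,157) and (283,190); the plate top runs (420,36)–(484,118). Side crop: the base corners are (28,352), (160,550) and (733,370); the bar corners are (175,493), (153,462), (460,370) and (488,397); the plate's rear top is (220,328)–(282,397).

```bash
cat > fit.py <<'E'
import numpy as np,cv2,pickle
from scipy.optimize import least_squares
cams={n:pickle.load(open(n+'0.pkl','rb')) for n in('scene','side')}
def proj(n,P):
    d=cams[n];K=np.array([[d['fx'],0,d['cx']],[0,d['fy'],d['cy']],[0,0,1]])
    return cv2.projectPoints(np.array(P,float).reshape(-1,1,3),d['rvec'],d['tvec'],K,None)[0][:,0]
cv=lambda n,p:(np.array(p)+.5)/(4 if n=='scene' else 3.4)-.5+((200,110) if n=='scene' else (245,120))
# kind: 0 base,1 bar,2 plate
M=[('scene',0,(-200,75,30),(685,250)),('scene',0,(170,75,30),(183,547)),('scene',0,(170,-135,30),(20,295)),
('scene',1,(-92.5,-125,54),(497,31)),('scene',1,(-92.5,-91,54),(521,62)),('scene',1,(92.5,-125,54),(258,157)),('scene',1,(92.5,-91,54),(283,190)),
('scene',2,(0,-125,90),(420,36)),('scene',2,(0,-45,90),(484,118)),('scene',2,(8,-125,90),(410,42)),
('side',0,(-200,75,30),(28,352)),('side',0,(-200,-135,30),(160,550)),('side',0,(170,-135,30),(733,370)),
('side',1,(-92.5,-125,54),(175,493)),('side',1,(-92.5,-91,54),(153,462)),('side',1,(92.5,-91,54),(460,370)),('side',1,(92.5,-125,54),(488,397)),
('side',2,(0,-45,90),(220,328)),('side',2,(0,-125,90),(282,397)),('side',2,(8,-125,90),(296,395))]
def W(p,off,P):
    c,s=np.cos(p[2]),np.sin(p[2]);x,y,z=P;x+=off
    return (p[0]+c*x-s*y,p[1]+s*x+c*y,z)
def res(p):
    return np.concatenate([proj(n,W(p,[0,p[3],p[4]][k],P))[0]-cv(n,px) for n,k,P,px in M])
r=least_squares(res,[600,-200,0,-60,-60],loss='soft_l1') if __name__=='__main__' else None
if r is not None:
    best=min((least_squares(res,[600,y,a,-60,-60]) for a in(-1.5,-.7,0,.7) for y in(-300,0,300)),key=lambda r:r.cost)
    p=best.x;print(p.round(3),best.cost);print(best.fun.reshape(-1,2).round(1).tolist())
    print('bar c',W(p,p[3],(0,-108,54)),'plate',W(p,p[4],(0,-108,75)))
    # cup: rim/base centre rays by side & scene
    for n,px,z in(('scene',(248,92),85),('side',(425.5,279),85),('scene',(372,198),100),('side',(269,171),100)):
        d=cams[n];R=cv2.Rodrigues(d['rvec'])[0];C=-R.T@d['tvec'];v=R.T@[(px[0]-d['cx'])/d['fx'],(px[1]-d['cy'])/d['fy'],1]
        X=C+v*(z-C[2])/v[2];c,s=np.cos(p[2]),np.sin(p[2]);print(n,X.round(),'in sealer',(np.array([[c,s],[-s,c]])@(X[:2]-p[:2])).round())
E
python3 fit.py
```

```text
[ 6.14161e+02 -4.81010e+01  2.88000e-01 -9.26260e+01 -1.25250e+02] 34.34084035195499
[[1.1, -1.4], [-1.3, 1.4], [-1.2, -1.5], [-0.9, -1.6], [0.3, -0.9], [-1.0, -1.1], [-0.5, -0.1], [-0.9, -1.6], [0.7, -0.9], [-1.0, -1.7], [-2.0, -2.3], [-1.1, 0.5], [1.8, -2.7], [-0.2, -0.3], [-1.5, -2.3], [-1.1, -2.2], [1.0, -1.1], [-1.2, -1.7], [0.7, 0.4], [0.8, -0.2]]
bar c (np.float64(556.0493076984214), np.float64(-177.97295846069215), 54) plate (np.float64(524.7707170022713), np.float64(-187.24505883610635), 75)
scene [ 647. -333.   85.] in sealer [ -50. -283.]
side [ 650. -328.   85.] in sealer [ -45. -279.]
scene [450.  71. 100.] in sealer [-123.  161.]
side [448.  49. 100.] in sealer [-132.  140.]
```

```bash
cat > rel.py <<'E'
# where the tool is in the sealer frame, and the tool-axis shift to a sealer-frame target (x,y, tip z)
import sys,numpy as np
from scipy.spatial.transform import Rotation as R
from workcell import status
p=np.array([614.16,-48.1,.288])
s=status.get_obs();Rt=R.from_rotvec(s['orientation']);S=R.from_euler('z',p[2])
q=S.inv().apply(s['ee_pos']-[p[0],p[1],19]);print('t',s['t'],'tip in sealer',q.round(1),'F in sealer',S.inv().apply(s['ft_force']).round(1),'w',s['width'].round(1))
want=R.from_matrix(S.as_matrix()@np.diag([1,-1,-1.]))
print('turn',(Rt.inv()*want).as_rotvec().round(4))
if len(sys.argv)>3: print('shift',Rt.inv().apply(S.apply(np.array(sys.argv[1:4],float)-q)).round(1))
E
python3 rel.py -152 -108 110
```

```text
Traceback (most recent call last):
  File "rel.py", line 7, in <module>
    q=S.inv().apply(s['ee_pos']-[p[0],p[1],19]);print('t',s['t'],'tip in sealer',q.round(1),'F in sealer',S.inv().apply(s['ft_force']).round(1),'w',s['width'].round(1))
                                                                                                                                                    ^^^^^^^^^^^^^^^^
AttributeError: 'float' object has no attribute 'round'
```

```bash
sed -i "s/s\['width'\].round(1)/round(s['width'],1)/" rel.py; python3 rel.py -152 -108 110
```

```text
t 0.15 tip in sealer [-526.6 -402.1  222.1] F in sealer [-0.1 -0.1  0.4] w 88.0
turn [-0.0012  0.      0.0779]
shift [ 396.4 -264.   112.4]
```

```bash
python3 -m inch '[[[20,-13,5,0,0,0.005,0],[50,-33,14,0,0,0.01,0],[85,-57,24,0,0,0.02,0],[120,-80,34,0,0,0.03,0],[155,-103,44,0,0,0.04,0],[190,-127,54,0,0,0.05,0],[225,-150,64,0,0,0.06,0],[260,-173,74,0,0,0.07,0],[295,-196,84,0,0,0.078,0],[330,-220,94,0,0,0.078,0],[360,-240,102,0,0,0.078,0],[382,-254,108,0,0,0.078,0],[392,-261,111,0,0,0.078,0],[396,-264,112,0,0,0.078,0],[396,-264,112,0,0,0.078,0]]]'; python3 rel.py -152 -108 56
python3 - <<'E'
from workcell import optics
import cv2,pickle
d=optics.get_image("wrist");pickle.dump(d,open('wrist1.pkl','wb'))
e=optics.get_image("side")
cv2.imwrite('pics/w1.png',cv2.resize(d['frame'][:,:,::-1],None,fx=1.25,fy=1.25))
cv2.imwrite('pics/s1.png',cv2.resize(e['frame'][80:290,230:460,::-1],None,fx=2.8,fy=2.8))
E
```

```text
t: 1.65
ee_pos: [498.8, -195.5, 129.6]
orientation: [-3.109, -0.451, 0.001]
ft_force: [-0.3, -0.8, -0.1]
width: 0.6
grasp_force: 0.0
t 1.65 tip in sealer [-152.5 -108.6  110.6] F in sealer [-0.5 -0.6 -0.1] w 0.6
turn [-0.0001  0.0004  0.0002]
shift [ 0.5 -0.6 54.6]
```

View pics/w1.png

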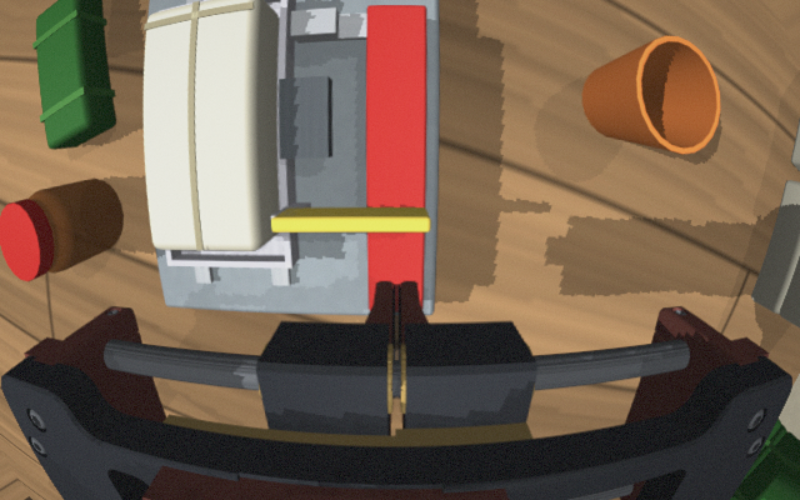

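View pics/s1.png

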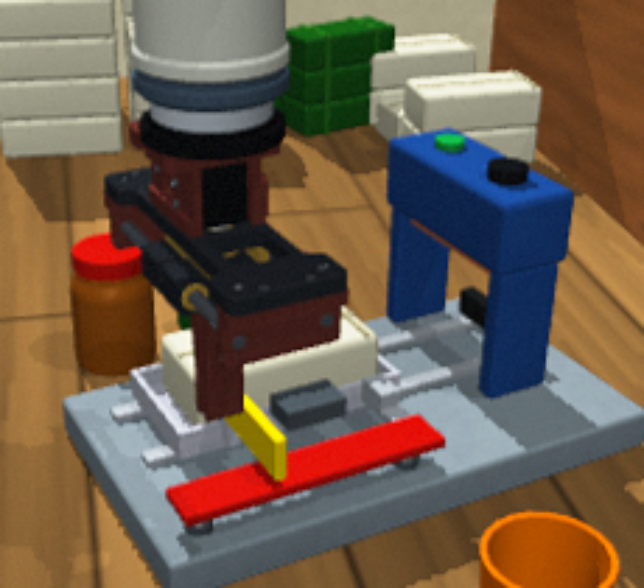

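The wrist view shows the closed fingers centred at col 397 over the bar (cols 367–427); the plate's rear edge is at row ~231 ahead of them. A quick check of the plate distance from this view:

Run:
```python
import pickle,numpy as np
d=pickle.load(open('wrist1.pkl','rb'));H=d['hand_eye']
def hit(px,z):  # px in 1.25x picture; z world; tool assumed vertical, TCP z 129.6
    u=(np.array(px)+.5)/1.25-.5-[d['cx'],d['cy']];r=np.hypot(*u);t=r/d['fx'];v=np.r_[np.sin(t)*u/r,np.cos(t)]
    v=H[:3,:3]@v;c=H[:3,3];return (c+v*((129.6-z)-c[2])/v[2]).round(1)
for n,px,z in(('plate top rear? R',(429,218),90),('plate top rear L',(273,218),90),('plate bot rear',(350,231),60),('bar L',(368,260),54),('bar R',(424,260),54),('bar far',(397,6),54)):print(n,hit(px,z))
```

```text
plate top rear? R [35.8 15.4 39.6]
plate top rear L [ 36.3 -61.8  39.6]
plate bot rear [ 22.4 -26.7  69.6]
bar L [  3.3 -17.2  75.6]
bar R [ 3.3 16.  75.6]
bar far [1.523e+02 1.000e-01 7.560e+01]
```

Bar centred within 1 mm, plate rear ~28 mm ahead of the finger centre. Pressing down.

```bash
python3 -m inch '[[[0,0,12,0,0,0,0],[0,-0.5,28,0,0,0,0],[0,-0.5,42,0,0,0,0],[0,-0.5,50,0,0,0,0],[0,-0.5,54,0,0,0,0],[0,-0.5,57,0,0,0,0],[0,-0.5,60,0,0,0,0],[0,-0.5,60,0,0,0,0],[0,-0.5,60,0,0,0,0]]]'; python3 rel.py -152 -108 41.5
```

```text
t: 2.65
ee_pos: [498.8, -195.0, 70.0]
orientation: [3.109, 0.451, 0.0]
ft_force: [-1.0, -1.1, 3.1]
width: 0.5
grasp_force: 1.5
t 2.65 tip in sealer [-152.3 -108.1   51. ] F in sealer [-1.3 -0.8  3.1] w 0.5
turn [ 0.0002 -0.0001 -0.0001]
shift [ 0.3 -0.1  9.5]
```

```bash
python3 -m inch '[[[0,0,3,0,0,0,0],[0,0,6,0,0,0,0],[0,0,8,0,0,0,0],[0,0,10,0,0,0,0],[0,0,10,0,0,0,0],[0,0,10,0,0,0,0]]]'; python3 rel.py -152 -108 41
```

```text
t: 3.25
ee_pos: [499.1, -195.1, 59.8]
orientation: [3.109, 0.451, 0.001]
ft_force: [-1.8, -0.5, 6.2]
width: 0.5
grasp_force: 3.3
t 3.25 tip in sealer [-152.1 -108.2   40.8] F in sealer [-1.8  0.   6.2] w 0.5
turn [ 0.0003 -0.0004 -0.0001]
shift [ 0.1 -0.2 -0.2]
```

```bash
python3 -m inch '[[[0,0,1,0,0,0,0],[0,0,1,0,0,0,0]]]'; python3 rel.py -152 -108 40
```

```text
t: 3.45
ee_pos: [499.1, -195.1, 59.1]
orientation: [3.109, 0.451, 0.001]
ft_force: [-2.6, -0.4, 9.8]
width: 0.2
grasp_force: 4.9
t 3.45 tip in sealer [-152.1 -108.3   40.1] F in sealer [-2.6  0.4  9.8] w 0.2
turn [ 0.0004 -0.0004 -0.0001]
shift [ 0.1 -0.3  0.1]
```

The force jump shows the catch is at its lower stop. Now pushing forward.

```bash
python3 -m inch '[[[3,0,0,0,0,0,0],[7,0,0,0,0,0,0],[11,0,0,0,0,0,0],[14,0,0,0,0,0,0],[16,0,0,0,0,0,0],[18,0,0,0,0,0,0],[20,0,0,0,0,0,0],[22,0,0,0,0,0,0],[25,0,0,0,0,0,0],[28,0,0,0,0,0,0]]]'; python3 rel.py -52 -108 40
```

```text
t: 4.45
ee_pos: [523.6, -187.5, 59.0]
orientation: [-3.109, -0.451, 0.006]
ft_force: [-12.1, -5.4, 16.2]
width: 0.7
grasp_force: 8.6
t 4.45 tip in sealer [-126.4 -107.9   40. ] F in sealer [-13.2  -1.7  16.2] w 0.7
turn [-0.0011  0.0039  0.0002]
shift [74.4  0.1 -0.3]
```

```bash
python3 -m inch '[[[2,0,-0.5,0,0,0,0],[5,0,-0.7,0,0,0,0],[8,0,-0.7,0,0,0,0],[11,0,-0.7,0,0,0,0],[14,0,-0.7,0,0,0,0],[17,0,-0.7,0,0,0,0],[20,0,-0.7,0,0,0,0],[23,0,-0.7,0,0,0,0],[26,0,-0.7,0,0,0,0],[30,0,-0.7,0,0,0,0]]]'; python3 rel.py -52 -108 40
python3 - <<'E'
from workcell import optics
import cv2
e=optics.get_image("side")
cv2.imwrite('pics/s2.png',cv2.resize(e['frame'][110:290,240:460,::-1],None,fx=3,fy=3))
E
```

```text
t: 5.45
ee_pos: [552.9, -178.8, 59.3]
orientation: [-3.109, -0.451, 0.005]
ft_force: [-7.3, -3.8, 8.4]
width: 0.5
grasp_force: 5.4
t 5.45 tip in sealer [ -95.8 -107.9   40.3] F in sealer [-8.1 -1.6  8.4] w 0.5
turn [-0.0009  0.0029 -0.    ]
shift [43.8  0.1  0.1]
```

View pics/s2.png

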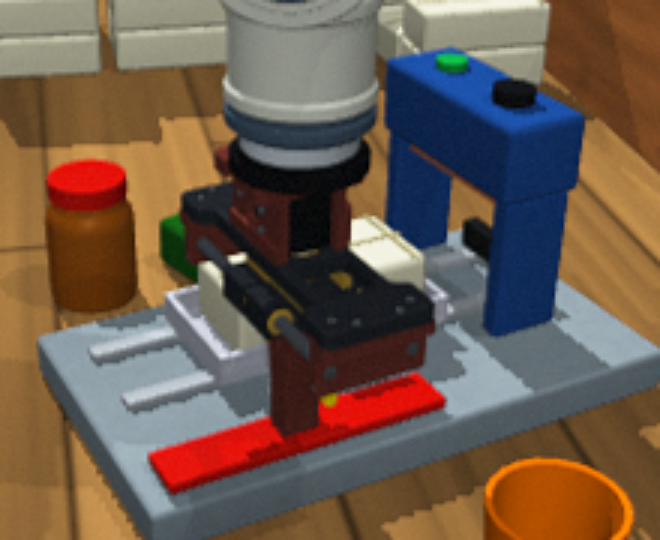

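The carriage is riding along in front of the finger (plate visible at (330,398)), with the bar held down and the pack untouched. Continuing.

```bash
python3 -m inch '[[[3,0,0,0,0,0,0],[6,0,0,0,0,0,0],[9,0,0,0,0,0,0],[12,0,0,0,0,0,0],[15,0,0,0,0,0,0],[18,0,0,0,0,0,0],[21,0,0,0,0,0,0],[24,0,0,0,0,0,0],[27,0,0,0,0,0,0],[30,0,0,0,0,0,0],[32,0,0,0,0,0,0],[34,0,0,0,0,0,0],[36,0,0,0,0,0,0]]]'; python3 rel.py -52 -108 40
```

```text
t: 6.8
ee_pos: [587.6, -168.7, 59.3]
orientation: [-3.109, -0.451, 0.004]
ft_force: [-8.0, -4.1, 8.6]
width: 0.4
grasp_force: 5.3
t 6.8 tip in sealer [ -59.7 -108.1   40.3] F in sealer [-8.8 -1.6  8.6] w 0.4
turn [-0.0006  0.0028 -0.    ]
shift [ 7.7 -0.1  0.3]
```

```bash
python3 -m inch '[[[2,0,0,0,0,0,0],[4,0,0,0,0,0,0],[5,0,0,0,0,0,0],[6,0,0,0,0,0,0],[6,0,0,0,0,0,0]]]'; python3 rel.py|head -1
```

```text
t: 7.3
ee_pos: [593.5, -166.9, 59.3]
orientation: [-3.109, -0.451, 0.004]
ft_force: [-6.7, -3.4, 8.1]
width: 0.3
grasp_force: 4.8
t 7.3 tip in sealer [ -53.6 -108.1   40.3] F in sealer [-7.3 -1.4  8.1] w 0.3
```

```bash
python3 -m inch '[[[1,0,0,0,0,0,0],[2,0,0,0,0,0,0],[3,0,0,0,0,0,0],[3,0,0,0,0,0,0]]]'; python3 rel.py|head -1
```

```text
t: 7.7
ee_pos: [596.3, -166.1, 59.3]
orientation: [-3.109, -0.451, 0.004]
ft_force: [-6.7, -4.0, 8.5]
width: 0.6
grasp_force: 4.8
t 7.7 tip in sealer [ -50.6 -108.1   40.3] F in sealer [-7.5 -1.9  8.5] w 0.6
```

```bash
python3 -m inch '[[[1,0,0,0,0,0,0],[2,0,0,0,0,0,0],[3,0,0,0,0,0,0],[3,0,0,0,0,0,0]]]'; python3 rel.py|head -1
```

```text
t: 8.1
ee_pos: [599.2, -165.2, 59.3]
orientation: [-3.109, -0.451, 0.004]
ft_force: [-7.1, -3.2, 7.4]
width: 0.4
grasp_force: 4.8
t 8.1 tip in sealer [ -47.6 -108.1   40.3] F in sealer [-7.7 -1.   7.4] w 0.4
```

```bash
python3 -m inch '[[[1,0,0,0,0,0,0],[2,0,0,0,0,0,0],[2,0,0,0,0,0,0]]]'; python3 rel.py|head -1
```

```text
t: 8.4
ee_pos: [601.1, -164.7, 59.3]
orientation: [-3.109, -0.451, 0.004]
ft_force: [-6.0, -2.4, 8.7]
width: 0.6
grasp_force: 4.9
t 8.4 tip in sealer [ -45.6 -108.1   40.3] F in sealer [-6.4 -0.6  8.7] w 0.6
```

```bash
python3 -m inch '[[[1,0,0,0,0,0,0],[2,0,0,0,0,0,0],[3,0,0,0,0,0,0],[3,0,0,0,0,0,0]]]'; python3 rel.py|head -1
```

```text
t: 8.8
ee_pos: [601.5, -164.6, 59.3]
orientation: [-3.108, -0.451, 0.012]
ft_force: [-16.6, -8.9, 15.3]
width: 0.7
grasp_force: 12.6
t 8.8 tip in sealer [ -45.2 -108.1   40.3] F in sealer [-18.5  -3.8  15.3] w 0.7
```

```bash
python3 -m inch '[[[1,0,0,0,0,0,0],[2,0,0,0,0,0,0],[2,0,0,0,0,0,0]]]'; python3 rel.py|head -1
```

```text
t: 9.1
ee_pos: [601.5, -164.5, 59.3]
orientation: [-3.108, -0.451, 0.017]
ft_force: [-24.8, -10.9, 20.3]
width: 0.2
grasp_force: 18.3
t 9.1 tip in sealer [ -45.2 -108.1   40.3] F in sealer [-26.9  -3.4  20.3] w 0.2
```

The carriage is firmly on its stop. Now easing off the push and releasing the bar.

```bash
python3 -m inch '[[[-2,0,0,0,0,0,0],[-4,0,0,0,0,0,0],[-5,0,-1,0,0,0,0],[-6,0,-4,0,0,0,0],[-7,0,-7,0,0,0,0],[-8,0,-10,0,0,0,0],[-8,0,-14,0,0,0,0],[-9,0,-20,0,0,0,0],[-10,0,-35,0,0,0,0],[-12,0,-55,0,0,0,0],[-15,0,-80,0,0,0,0],[-30,0,-110,0,0,0,0],[-60,0,-130,0,0,0,0],[-90,0,-140,0,0,0,0],[-90,0,-140,0,0,0,0]]]'; python3 rel.py|head -1
python3 - <<'E'
from workcell import optics
import cv2
e=optics.get_image("side")
cv2.imwrite('pics/s3.png',cv2.resize(e['frame'][110:290,240:460,::-1],None,fx=3,fy=3))
E
```

```text
t: 10.6
ee_pos: [518.3, -189.1, 201.5]
orientation: [3.109, 0.448, 0.0]
ft_force: [0.1, 0.2, -0.3]
width: 0.3
grasp_force: 0.0
t 10.6 tip in sealer [-132.  -108.   182.5] F in sealer [ 0.1  0.2 -0.3] w 0.3
```

View pics/s3.png

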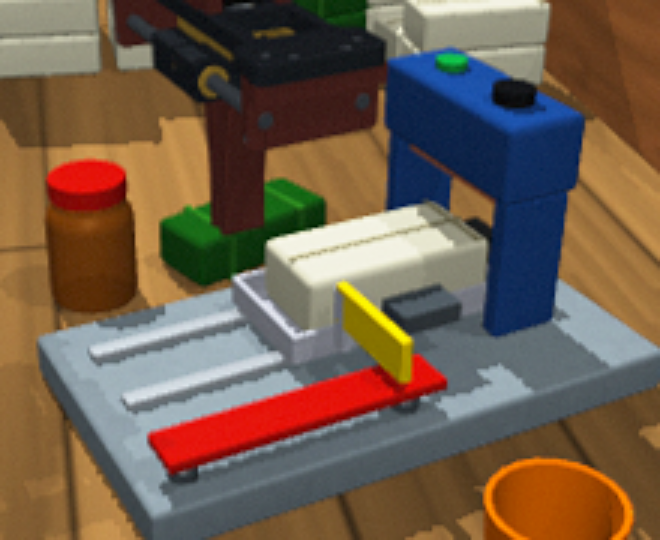

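The bar is up again (near corner at (170,470), against (175,490) when pressed), the carriage is at the arch, and the pack sits flat. I'll check the bar height against the first image by its red pixels.

Run:
```python
from workcell import optics
import pickle,numpy as np
a=pickle.load(open('side0.pkl','rb'))['frame'].astype(int);b=optics.get_image('side')['frame'].astype(int)
for f in(a,b):
    m=(f[...,0]>120)&(f[...,1]<40)&(f[...,2]<50);m[:225]=0;m[285:]=0
    print([(c,np.where(m[:,c])[0][[0,-1]].tolist()) for c in(295,300,305,310,345,350)])
```

```text
[(295, [253, 264]), (300, [251, 265]), (305, [250, 263]), (310, [249, 261]), (345, [238, 251]), (350, [237, 249])]
[(295, [253, 264]), (300, [252, 265]), (305, [250, 264]), (310, [249, 262]), (345, [238, 251]), (350, [237, 250])]
```

The bar is within a pixel of its original raised position, so the catch is up behind the lug.

```bash
python3 -c "from workcell import ctrl;print(ctrl.close_job())"
```

```text
the job is handed in; nothing more can be done
None
```

I pressed the bar to its lower stop, pushed the carriage home against its stop, and released the bar. The side camera shows the catch back up and the pack flat on the tray; the job is handed in at about 11 s, with no verdict returned.

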